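Snap the lid onto the powder canister and prove it with a pull

ROBOT

A 6-joint arm with a two-finger parallel gripper is mounted at the origin on the work surface. World frame = base frame: x ahead of the robot, y to its left, z up, the work surface at z = 0. Lengths are in m, angles in rad, forces in N, time in s.
With the tool pointing down it reaches from about 0.35 to 0.975 m from the base axis. Payload 4.9 kg.
Tool frame: the origin (TCP) lies at the very end of the fingers, on their centre line; the grasp point (between the pads) lies behind it (manip.pinch_z is the y of the grasp point in the tool frame, in m); y points along the fingers, x is the direction in which the jaws open and shut, and the axes are right-handed (so a half turn about y gives the same grasp; the last joint's range is limited). The gripper opens to 85 mm and grips with 20 to 120 N. Pads are 22 mm wide; open, the fingers measure 114 mm over their backs; the gripper's body (76 mm by 85 mm) begins 54 mm behind the grasp point. The pads swing forward as they close: fully open they stand 13 mm farther back than shut.
Start: joints at [-1.323, 0.053, 1.613, -0, 1.476, -0.119], TCP at [0.224, -0.583, 0.231] pointing down, gripper open.
Joint ranges: [-3.01, 3.01], [-1.01, 2.22], [0.06, 2.58], [-1.02, 4.17], [0.09, 2.62], [-3.14, 3.14]. Speed limits (rad/s): [2.57, 2.57, 3.14, 3.14, 3.14, 3.14].

INTERFACE

Orientations are given as a unit quaternion [w, x, y, z].
In Python, from plant import manip gives the robot as it stands.
- The arm moves only by the tool drive_tool, never from a script. Its argument "motion" is a list of rows, each a list of 3 entries, a list of its own where there are three numbers: the shift along the tool's x, y, z in units of 25 mm (1.0 is 25 mm), then the turn, a rotation vector about the tool's x, y, z in units of 5 degrees (1.0 is 5 degrees), then the closure, from -1 (fully open) to 1 (shut). A call has 1 to 12 rows; each row shifts and turns the commanded pose from where the row before left it, along the tool's axes as they then stand; what a row does not reach is not made up. A row lasts 1/10 s, in which the tool goes at most 50 mm and 8.59 degrees, less where a joint would pass 70% of its speed; a pose out of reach is approached as far as the arm can. A call is refused whole if a number of a shift passes 1 or a number of a turn 1, either way. A call with a gripper value outside its range is refused whole. The fingers move at their own pace and stop on an object; the grip force is fixed at half the most. Time passes only in rows, so rows that do not move let the fingers close. It gives the time, the measured TCP pose, the force and the opening at its end, in the units of the state.
- manip.state(): the state, without advancing time (a new reading comes with each control period).
- manip.grab_frame(name): name is "side" or "top"; returns a dict with "img" (384x512x3 uint8, blue, green, red), "range_z" (384x512 float32, m along the optical axis (not along the pixel's ray), 0 where there is no reading), "camera_matrix" (3x3 intrinsics, pixels), "world_from_camera" (4x4, takes a point from camera to world coordinates). Camera axes: x right, y down, z forward; pixel columns grow to the right and rows downward; lengths in m; the calibration is good to about 2 mm. A picture is of the moment at which its call begins.
- manip.job_done(): hands the job in, once; it reports no verdict.
The state is a dict: "time": time; "joint_pos": joint angles; "joint_vel": joint speeds; "joint_efforts": joint torques, N m; "tool_pos": TCP position; "tool_rot": TCP orientation; "contact_force": force on the tool from outside, world axes, zero at the start; "ft_torque": the same for the moment, N m; "gripper_width": opening from 0.0 (shut) to 1.0 (fully open).
Only numpy, scipy, OpenCV 4.12 (cv2) and the standard library are available. Lean on these libraries where they do the work, as an engineer would, in place of code of your own. Each camera call takes 0.05 s, during which the arm holds its last target. There are 200 camera calls.

TASK

The black canister clamped in the filling nest has to be closed: take its lid, the one with the orange handle, from the steel tray and press it straight down onto the canister, with at most 50 N, until it sits flush on the rim and all three spring clips have snapped over its edge. Then prove that it holds: pull straight up on the handle with slowly rising force until the clips carry 12 to 15 N, hold that for a second and never pull harder than 18 N. Ease off and let go, leaving the lid fully home and level, and leave the screw cap, scoop, brush and open canister where they are.

Things in the scene. Friction and masses are not known exactly. Their poses are not given: they have to be found in the camera images.
- lid_grip (a point): Centre of the orange bar handle of the loose black lid. The bar is 64 mm long (lid's x axis), 16 mm wide (y axis, the way to grip it) and 16 mm high; it stands on two posts, 12 mm thick and 52 mm apart, over the lid's disc, with 27 mm of free height below the bar. z points up out of the lid. The lid weighs about 0.12 kg (0.8 to 1.3 times that).
- lid_seat (a point): Centre of the underside of the lid's disc, the face that comes to rest on the canister's rim; 40 mm below lid_grip on the lid's axis. The disc is 92 mm across and 5 mm thick; below it a round plug 72 mm across reaches 20 mm down, its last 7 mm tapering to 60 mm. The lid starts standing on its plug on the tray's floor. Its yaw does not matter on the canister.
- lid: The same lid as a whole; its origin is the centre of the plug's foot, 20 mm below lid_seat and 60 mm below lid_grip.
- mouth (a point): Centre of the canister's mouth in the plane of its steel rim, about 112 mm above the bench. The black canister (84 mm across, inside 76 mm) is clamped fast in a nest on a 150 mm square aluminium base, 12 mm thick. z points up. With the lid fully home lid_seat coincides with this point. A foil seal lies 24 mm down inside.
- nest: The fixed nest with the canister and its clips; origin at the centre of the underside of the base, on the canister's axis.
- rim: The canister's steel rim ring, 84 mm outside, 76 mm inside; origin 4 mm below its upper face. The lid rests on it when home.
- clip0 (a joint): First of three sprung steel clips standing outside the canister, 120 degrees apart (at 60, 180 and 300 degrees from the nest's x axis). Each swings outward about its foot, 34 mm below the rim: 0 rad at rest, about 0.08 as the lid's edge passes its nose. Clip tops stand 18 mm above the rim, up to 53 mm from the axis.
- clip1 (a joint): The second clip. Pressing: the lid's disc meets the three noses about 12 mm above its seat and needs 6 to 22 N in all to spread them; some 8 mm above the seat its edge has passed the noses and it slides almost freely, the hooks snap in over its edge about 1 mm above the seat, and it stops on the hard rim.
- clip2 (a joint): The third clip. Pulling: from home the lid gives 0.5 to 1 mm freely, then the three hooks, whose feet hang on stiff springs, resist together with some 20 to 30 N per mm. If a hook is not over the edge the lid simply comes up.
- tray: Fixed shallow steel tray, 360 by 260 mm, floor 3 mm thick, rim 14 mm high; origin at the centre of its underside. It holds the lid, a screw cap and a scoop.
- screw_cap: Plain black screw cap lying in the tray, 76 mm across, 16 mm high; origin at its underside. Leave alone.
- scoop: Steel powder scoop lying in the tray, about 140 mm long, 58 mm wide, 32 mm high; origin near the root of its handle, x axis towards its mouth. Leave alone.
- brush: Hand brush lying along x on the bench between tray and nest, origin at its underside. Leave alone.
- open_canister: Open black canister, 80 mm across, 100 mm high, on the bench to the right. Leave alone.
Things that resemble listed ones, but are neither listed nor needed, are in the scene too. What is shaped like the lid but pink is not meant.

How it is judged:
On the way, in this order (a step that is already met when the one before it is completed fails the run):
1. the lid is pressed home: its disc within 1.5 mm of the rim, level, resting on the rim, and all three clips back over its edge (z of lid_seat in the frame of mouth between -0.002 and 0.0015 m and horizontal distance between lid_seat and mouth below 0.004 m and angle between lid_seat's own z axis and vertical below 0.04 rad and value of joint each of clip0, clip1, clip2 below 0.02 rad and contact force between lid and rim above 0.8 N), for 0.1 s.
2. the proof pull: the lid, still held by the clips (less than 4.5 mm up) and off the rim, is pulled up with more than 11 N for 0.8 s (contact force between lid and nest above 11 N and contact force between lid and rim below 0.5 N and z of lid_seat in the frame of mouth below 0.0045 m and value of joint each of clip0, clip1, clip2 below 0.03 rad), for 0.8 s.
At the end, for the whole second after the job is handed in: The lid is fully home on the canister: disc within 1.5 mm of the rim's plane, within 4 mm of its centre, level within 0.04 rad, all three clips closed (below 0.02 rad), at rest and let go (z of lid_seat in the frame of mouth between -0.002 and 0.0015 m and horizontal distance between lid_seat and mouth below 0.004 m and angle between lid_seat's own z axis and vertical below 0.04 rad and value of joint each of clip0, clip1, clip2 below 0.02 rad and linear speed of lid below 0.01 m/s); the robot touches nothing.
It fails at once if the lid is pressed on the rim with more than 50 N (contact force between lid and rim above 50 N).
It fails at once if the seated lid is pulled up with more than 19 N (contact force between lid and nest above 19 N and contact force between lid and rim below 0.5 N and z of lid_seat in the frame of mouth below 0.0045 m and value of joint each of clip0, clip1, clip2 below 0.03 rad).
It fails at once if the screw cap, the scoop, the brush or the open canister is moved by more than 25 mm (distance of any of screw_cap, scoop, brush, open_canister from where it was at the start of the episode above 0.025 m).
It also fails if it takes over 72 s, if anything falls off the work surface, if the arm or the gripper's body presses on something with over 40 N, if the wrist force passes 120 N, or if a joint passes its speed limit or range.

## Working session

There is one attempt and no reset: what is moved stays moved. The work goes in short steps, Python scripts to look and compute and a tool call to move; the robot and the scene stay as the last step left them, time stands still between calls to the robot, and variables do not carry over. Pictures are saved under pics/ and viewed, about 8 in all and at most 12, crops included, and the job is handed in when it is done.

Besides the shell and the picture viewer there is one more tool, called after "Emit:" in YAML: its name, and indented under it one key for each argument. drive_tool: Moves the arm, as the interface text tells. Its arguments: {"type":"object","properties":{"motion":{"type":"array","items":{"type":"array"}}},"required":["motion"]}

```bash
mkdir -p pics; ls
python3 - <<'E'
from plant import manip
import cv2,numpy as np
print(manip.state()); print(manip.pinch_z)
for n in("top","side"):
    f=manip.grab_frame(n); cv2.imwrite(f"pics/{n}0.png",f["img"]); np.savez(f"{n}0.npz",**f)
    print(n,f["camera_matrix"].round(1).tolist(),f["world_from_camera"].round(3).tolist())
E
```

```text
pics
{'time': 0.0, 'joint_pos': array([-1.32300256e+00,  5.33516536e-02,  1.61429898e+00,  1.85548595e-05,
        1.47595827e+00, -1.19012968e-01]), 'joint_vel': array([-0.00068606, -0.00049614,  0.00098422, -0.00030469, -0.00092809,
       -0.00163704]), 'joint_efforts': array([ 1.39433505e-04, -3.93681943e+01, -3.70174420e+01, -9.56367717e-05,
        7.03930607e-03,  1.42936415e-06]), 'tool_pos': array([ 0.22399403, -0.58282575,  0.23006325]), 'tool_rot': array([ 0.58327764, -0.58232666,  0.40095735, -0.39989506]), 'contact_force': array([-0.82142641, -0.08822916,  0.03868836]), 'ft_torque': array([-0.0470395 , -0.00871734, -0.04975357]), 'gripper_width': 0.9985518472937952}
-0.0187
top [[358.2, 0.0, 257.2], [0.0, 358.2, 186.3], [0.0, 0.0, 1.0]] [[0.007, -0.993, 0.114, 0.373], [-0.999, -0.003, 0.035, -0.093], [-0.034, -0.114, -0.993, 1.179], [0.0, 0.0, 0.0, 1.0]]
side [[347.6, 0.0, 256.9], [0.0, 347.6, 194.6], [0.0, 0.0, 1.0]] [[-0.961, -0.18, 0.208, 0.34], [-0.274, 0.672, -0.688, 0.534], [-0.017, -0.718, -0.695, 0.716], [0.0, 0.0, 0.0, 1.0]]
```

View pics/top0.png

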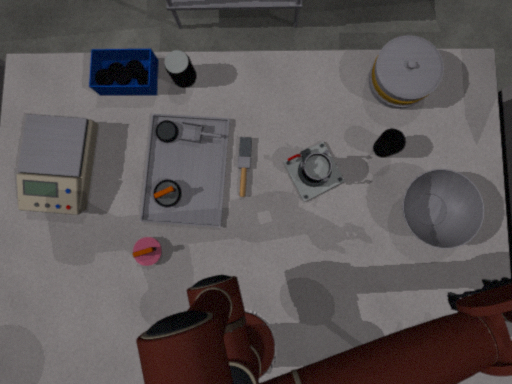

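View pics/side0.png

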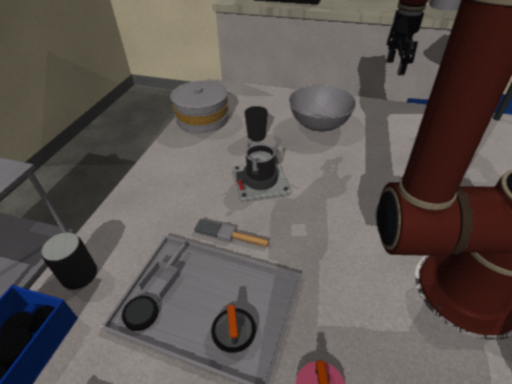

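Lid candidates: the black lid with the orange bar, in the tray, top (167,192) / side (233,328), is chosen by its description. The others are the pink lid, top (148,251) / side (321,373); the plain black screw cap, top (167,131) / side (140,312); and the open canister, top (390,142). The clamped canister is at top (316,168) / side (262,167).

```bash
cat > h.py <<'E'
import numpy as np,cv2
def ray(f,uv,z):
    K,T=f["camera_matrix"],f["world_from_camera"]
    uv=np.atleast_2d(uv).astype(float)
    d=np.c_[(uv-K[[0,1],[2,2]])/K[[0,1],[0,1]],np.ones(len(uv))]@T[:3,:3].T
    return T[:3,3]+d*((z-T[2,3])/d[:,2])[:,None]
def cloud(f):
    K,T=f["camera_matrix"],f["world_from_camera"]
    v,u=np.mgrid[:384,:512]; Z=f["range_z"]
    P=np.stack([(u-K[0,2])/K[0,0]*Z,(v-K[1,2])/K[1,1]*Z,Z],-1)
    return P@T[:3,:3].T+T[:3,3]
def orange(f,box):
    h=cv2.cvtColor(f["img"],cv2.COLOR_BGR2HSV); m=cv2.inRange(h,(3,150,90),(20,255,255))
    u0,v0,u1,v1=box; k=np.zeros_like(m);k[v0:v1,u0:u1]=m[v0:v1,u0:u1];return k
def circ(xy):
    A=np.c_[2*xy,np.ones(len(xy))];s=np.linalg.lstsq(A,(xy**2).sum(1),rcond=None)[0]
    return s[:2],np.sqrt(s[2]+s[:2]@s[:2])
E
python3 - <<'E'
from h import *
T=np.load("top0.npz");S=np.load("side0.npz")
for n,f,box in(("top",T,(145,175,190,215)),("side",S,(205,290,265,355))):
    m=orange(f,box);P=cloud(f)[m>0]
    print(n,m.sum()//255,"z pct",np.percentile(P[:,2],[5,50,90]).round(4))
    top=P[P[:,2]>np.percentile(P[:,2],90)-.006]
    r=cv2.minAreaRect((top[:,:2]*1000).astype(np.float32));c,e=np.linalg.eigh(np.cov(top[:,:2].T))
    print(" rect mm",r,"yaw",np.degrees(np.arctan2(e[1,1],e[0,1])),"mean",top.mean(0).round(4))
    P=cloud(f)
    # tray lid disc z ~ .028
for n,f in(("top",T),("side",S)):
    P=cloud(f); g=lambda c,r:np.hypot(P[...,0]-c[0],P[...,1]-c[1])<r
    uv=(317,168) if n=="top" else (262,155)
    c=ray(f,uv,.112)[0]; print(n,"guess",c.round(3))
    Q=P[g(c,.07)];print(np.histogram(Q[:,2],np.arange(0,.14,.008)))
    R=Q[(Q[:,2]>.106)&(Q[:,2]<.118)];
    for _ in range(6):
        cc,rr=circ(R[:,:2]);d=abs(np.hypot(*(R[:,:2]-cc).T)-rr);R=R[d<max(.004,np.percentile(d,90))] if len(R)>20 else R
    print(" rim",cc.round(4),rr.round(4),len(R),R[:,2].mean().round(4))
    cl=Q[(Q[:,2]>.122)];print(" clips",cl.round(3).tolist()[:12])
a=cv2.resize(T["img"][135:205,275:365],None,fx=6,fy=6,interpolation=2)
b=cv2.resize(T["img"][165:215,140:195],None,fx=6,fy=6,interpolation=2)
c=cv2.resize(S["img"][130:205,225:300],None,fx=4,fy=4,interpolation=2)
o=np.zeros((420+300,540+330,3),np.uint8);o[:420,:540]=a;o[:300,540:870]=b;o[420:,:300]=c
cv2.imwrite("pics/c1.png",cv2.resize(o,None,fx=.83,fy=.83))
E
```

```text
top 97 z pct [0.031  0.0709 0.0733]
 rect mm ((442.3935852050781, 84.36775207519531), (377.03106689453125, 45.89950942993164), 75.6402816772461) yaw 77.81672486015097 mean [0.4813 0.2379 0.0836]
side 256 z pct [0.0661 0.0707 0.0724]
 rect mm ((422.4007263183594, 376.96478271484375), (15.560117721557617, 354.8600769042969), 25.229169845581055) yaw 116.05861698613192 mean [0.4827 0.2486 0.0761]
top guess [ 0.552 -0.234  0.112]
(array([ 16, 449,  44,  16,  42, 148,  16,   4,  15,  11, 198, 309,  28,
        73,  66,  31,  17]), array([0.   , 0.008, 0.016, 0.024, 0.032, 0.04 , 0.048, 0.056, 0.064,
       0.072, 0.08 , 0.088, 0.096, 0.104, 0.112, 0.12 , 0.128, 0.136]))
 rim [ 0.5585 -0.2357] 0.0398 126 0.1117
 clips [[0.606, -0.259, 0.13], [0.604, -0.257, 0.122], [0.603, -0.259, 0.131], [0.603, -0.262, 0.128], [0.601, -0.256, 0.126], [0.601, -0.26, 0.125], [0.599, -0.262, 0.131], [0.599, -0.264, 0.133], [0.6, -0.268, 0.129], [0.598, -0.257, 0.125], [0.598, -0.26, 0.124], [0.597, -0.262, 0.127]]
side guess [ 0.551 -0.222  0.112]
(array([ 71, 428,  67,  74, 103, 216,  57,  55,  47,  69, 158, 186, 131,
       152,  64,  38,   8]), array([0.   , 0.008, 0.016, 0.024, 0.032, 0.04 , 0.048, 0.056, 0.064,
       0.072, 0.08 , 0.088, 0.096, 0.104, 0.112, 0.12 , 0.128, 0.136]))
 rim [ 0.5615 -0.2328] 0.0399 141 0.1103
 clips [[0.605, -0.265, 0.128], [0.602, -0.264, 0.129], [0.6, -0.268, 0.127], [0.606, -0.258, 0.129], [0.604, -0.261, 0.127], [0.601, -0.261, 0.128], [0.599, -0.264, 0.126], [0.609, -0.258, 0.125], [0.606, -0.257, 0.126], [0.604, -0.26, 0.124], [0.601, -0.261, 0.125], [0.598, -0.262, 0.124]]
```

View pics/c1.png

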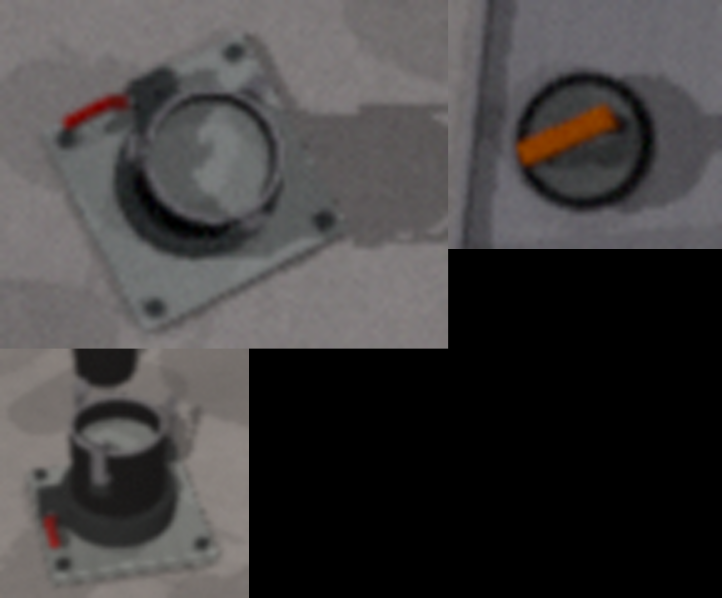

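The close crop confirms the black disc with the orange bar in the tray, centred at top (167.5,193). The canister rim is a bright ring centred near top (318,166.5), with the toggle's red lever beside it.

Run:
```python
from h import *
T=np.load("top0.npz");S=np.load("side0.npz")
for n,f,box in(("top",T,(145,175,190,215)),("side",S,(205,290,265,355))):
    m=orange(f,box);ys,xs=np.nonzero(m)
    P=ray(f,np.c_[xs,ys],.067);r=cv2.minAreaRect((P[:,:2]*1000).astype(np.float32));_,e=np.linalg.eigh(np.cov(P[:,:2].T))
    print(n,np.array(r[0]).round(1),np.array(r[1]).round(1),"mean",P.mean(0).round(4),"yaw",np.degrees(np.arctan2(e[1,1],e[0,1])).round(1))
    C=cloud(f)[m>0];C=C[(C[:,2]>.064)&(C[:,2]<.078)];print("  cloud med",np.median(C,0).round(4),((C.max(0)+C.min(0))/2).round(4))
    C=cloud(f);q=(np.hypot(C[...,0]-P[:,0].mean(),C[...,1]-P[:,1].mean())<.06)&(C[...,2]>.02)&(C[...,2]<.036)&(m==0)
    # dark disc
    g=cv2.cvtColor(f["img"],cv2.COLOR_BGR2GRAY); k=np.zeros_like(m);k[box[1]-8:box[3]+8,box[0]-8:box[2]+8]=255
    d=((g<45)|(m>0))&(k>0); cnt=max(cv2.findContours(d.astype(np.uint8),0,1)[0],key=cv2.contourArea).reshape(-1,2)
    cc,rr=circ(ray(f,cnt,.026)[:,:2]);print("  disc",cc.round(4),rr.round(4),"z top med",np.median(C[q][:,2]).round(4))
print("rim top ray",ray(T,(318.2,166.7),.112), "side",ray(S,(225+117/3.32,130+(430-348)/3.32),.112))
# nest base yaw from depth edges
C=cloud(T);h=(abs(C[...,2]-.012)<.005)&(np.hypot(C[...,0]-.56,C[...,1]+.235)<.12)
h=cv2.morphologyEx(h.astype(np.uint8),2,np.ones((3,3)))
P=C[h>0][:,:2]*1000;r=cv2.minAreaRect(P.astype(np.float32));print("base",r)
from plant import manip
from scipy.spatial.transform import Rotation as R
print(R.from_quat(manip.state()["tool_rot"],scalar_first=True).as_matrix().round(3))
```

```text
top [483.1 243.6] [15.2 63. ] mean [0.4833 0.2433 0.067 ] yaw 114.4
  cloud med [0.4816 0.2414 0.0711] [0.4826 0.2427 0.0699]
  disc [0.4827 0.242 ] 0.0435 z top med 0.0285
side [484.6 245.2] [15.4 67.1] mean [0.4841 0.2461 0.067 ] yaw 114.6
  cloud med [0.4835 0.2474 0.0707] [0.4839 0.2449 0.0695]
  disc [0.485  0.2423] 0.0455 z top med 0.0285
rim top ray [[ 0.55557048 -0.2376721   0.112     ]] side [[ 0.55608064 -0.22200302  0.112     ]]
base ((557.9432373046875, -236.7393798828125), (148.8505859375, 149.65431213378906), 28.290828704833984)
[[ 0.359 -0.     0.933]
 [-0.933  0.002  0.359]
 [-0.002 -1.     0.   ]]
```

Emit:
drive_tool:
  motion:
    - [[-1,0,1],[0,0,0],-1]
    - [[-1,0,1],[0,0,0],-1]
    - [[-1,0,1],[0,0,0],-1]
    - [[-1,0,1],[0,0,0],-1]
    - [[-1,0,1],[0,0,0],-1]
    - [[-1,0,1],[0,0,0],-1]
    - [[-1,0,1],[0,0,0],-1]
    - [[-1,0,1],[0,0,0],-1]
    - [[-1,0,1],[0,0,0],-1]
    - [[-1,0,1],[0,0,0],-1]
    - [[-1,0,1],[0,0,0],-1]
    - [[-1,0,1],[0,0,0],-1]

```text
time: 1.3
tool_pos: [0.3967, -0.1942, 0.2309]
tool_rot: [0.583, -0.583, 0.401, -0.4]
contact_force: [0.7, -0.8, -0.0]
gripper_width: 1.001
```

Emit:
drive_tool:
  motion:
    - [[-1,0,1],[0,0,0],-1]
    - [[-1,0,1],[0,0,0],-1]
    - [[-1,0,1],[0,0,0],-1]
    - [[-1,0,1],[0,0,0],-1]
    - [[-1,0,1],[0,0,0],-1]
    - [[-1,0,1],[0,0,0],-1]
    - [[-1,0,1],[0,0,0],-1]
    - [[-1,0,1],[0,0,0],-1]
    - [[-1,0,1],[0,0,0],-1]
    - [[-1,0,0.6],[0,0,0],-1]
    - [[-1,0,0],[0,0,0],-1]
    - [[-1,0,0],[0,0,0],-1]

```text
time: 2.5
tool_pos: [0.5126, 0.1715, 0.2305]
tool_rot: [-0.583, 0.583, -0.401, 0.4]
contact_force: [0.1, -0.0, -0.4]
gripper_width: 1.0
```

Emit:
drive_tool:
  motion:
    - [[-1,0,0],[0,-1,0],-1]
    - [[0,0,0],[0,-1,0],-1]
    - [[0,0,0],[0,-1,0],-1]
    - [[0,0,0],[0,-1,0],-1]
    - [[0,0,0],[0,-1,0],-1]
    - [[0,0,0],[0,-1,0],-1]
    - [[0,0,0],[0,-1,0],-1]
    - [[0,0,0],[0,-1,0],-1]
    - [[0,0,0],[0,-1,0],-1]
    - [[0,0,0],[0,-1,0],-1]
    - [[0,0,0],[0,-1,0],-1]
    - [[0,0,0],[0,-1,0],-1]

```text
time: 3.7
tool_pos: [0.5037, 0.1936, 0.2307]
tool_rot: [-0.705, 0.705, -0.054, 0.054]
contact_force: [0.4, -0.5, -0.5]
gripper_width: 0.998
```

Emit:
drive_tool:
  motion:
    - [[0,0,0],[0,-1,0],-1]
    - [[0,0,0],[0,-1,0],-1]
    - [[0,0,0],[0,-1,0],-1]
    - [[0,0,0],[0,-1,0],-1]
    - [[0,0,0],[0,-1,0],-1]
    - [[0,0,0],[0,-1,0],-1]
    - [[0,0,0],[0,-0.7,0],-1]
    - [[0,0,0],[0,0,0],-1]

```text
time: 4.5
tool_pos: [0.5038, 0.1936, 0.2307]
tool_rot: [-0.691, 0.691, 0.15, -0.15]
contact_force: [0.0, -0.5, 0.2]
gripper_width: 1.001
```

```bash
cat >> h.py <<'E'
def go(s,target,yaw,lidz=False):
    "units for the move: shift along tool axes, turn about tool axes, to TCP target, tool x at yaw deg, y down"
    from scipy.spatial.transform import Rotation as R
    A=R.from_quat(s["tool_rot"],scalar_first=True); a=np.radians(yaw)
    x=np.array([np.cos(a),np.sin(a),0]);y=np.array([0,0,-1.]);B=R.from_matrix(np.c_[x,y,np.cross(x,y)])
    print("t",s["time"].__round__(2),"tcp",s["tool_pos"].round(4),"F",s["contact_force"].round(2),"M",s["ft_torque"].round(2),"w",round(s["gripper_width"],3))
    print(" shift",(A.inv().apply(np.array(target)-s["tool_pos"])/.025).round(3),"turn",np.degrees((A.inv()*B).as_rotvec()/5).round(3))
E
python3 - <<'E'
from h import *
from plant import manip
go(manip.state(),[.4835,.2435,.063-.0187],24.5)
E
```

```text
t 4.5 tcp [0.5038 0.1936 0.2307] F [ 0.04 -0.52  0.21] M [0.04 0.04 0.02] w 1.001
 shift [0.098 7.458 2.151] turn [-0.002  0.001 -0.011]
```

Emit:
drive_tool:
  motion:
    - [[0.1,0,0.7],[0,0,0],-1]
    - [[0,0.5,0.75],[0,0,0],-1]
    - [[0,1,0.7],[0,0,0],-1]
    - [[0,1,0],[0,0,0],-1]
    - [[0,1,0],[0,0,0],-1]
    - [[0,1,0],[0,0,0],-1]
    - [[0,0.5,0],[0,0,0],-1]
    - [[0,0,0],[0,0,0],-1]

```text
time: 5.3
tool_pos: [0.4824, 0.2431, 0.1038]
tool_rot: [-0.691, 0.691, 0.148, -0.152]
contact_force: [0.5, 0.0, -0.1]
gripper_width: 1.001
```

Run:
```python
from h import *
from plant import manip
go(manip.state(),[.4835,.2435,.063-.0187],24.5)
o=[]
for n,b in(("top",(115,145,215,220)),("side",(175,250,295,340))):
    f=manip.grab_frame(n);o.append(cv2.resize(f["img"][b[1]:b[3],b[0]:b[2]],(400,300),interpolation=2))
cv2.imwrite("pics/g1.png",np.hstack(o))
```

```text
t 5.3 tcp [0.4824 0.2431 0.1038] F [ 0.53  0.03 -0.05] M [ 0.01 -0.07  0.01] w 1.001
 shift [ 0.06   2.382 -0.004] turn [-0.006 -0.005 -0.055]
```

View pics/g1.png

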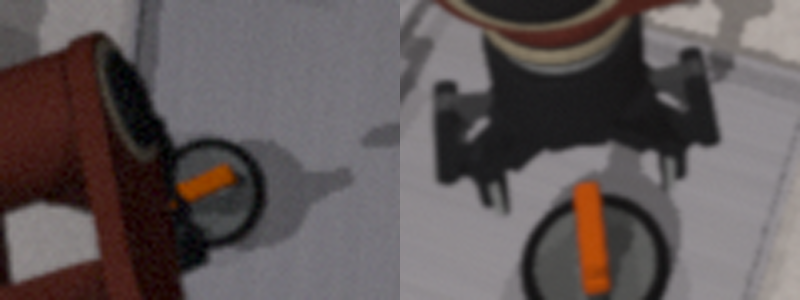

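The side crop shows the open fingers straddling the bar symmetrically, so I descend and grip.

Emit:
drive_tool:
  motion:
    - [[0.05,0.6,0],[0,0,-0.05],-1]
    - [[0,0.6,0],[0,0,0],-1]
    - [[0,0.6,0],[0,0,0],-1]
    - [[0,0.5,0],[0,0,0],-1]
    - [[0,0.1,0],[0,0,0],-1]
    - [[0,0,0],[0,0,0],-1]

```text
time: 6.0
tool_pos: [0.4849, 0.244, 0.0455]
tool_rot: [0.691, -0.691, -0.151, 0.149]
contact_force: [0.6, 0.0, 0.4]
gripper_width: 1.003
```

Emit:
drive_tool:
  motion:
    - [[0,0,0],[0,0,0],1]
    - [[0,0,0],[0,0,0],1]
    - [[0,0,0],[0,0,0],1]
    - [[0,0,0],[0,0,0],1]
    - [[0,0,0],[0,0,0],1]
    - [[0,0,0],[0,0,0],1]
    - [[0,0,0],[0,0,0],1]
    - [[0,0,0],[0,0,0],1]
    - [[0,0,0],[0,0,0],1]
    - [[0,0,0],[0,0,0],1]

```text
time: 7.0
tool_pos: [0.4854, 0.2443, 0.0465]
tool_rot: [0.691, -0.691, -0.152, 0.149]
contact_force: [-0.7, 0.2, 2.5]
gripper_width: 0.171
```

Run:
```python
from h import *
from plant import manip
go(manip.state(),[.4835,.2435,.063-.0187],24.5)
```

```text
t 7.0 tcp [0.4854 0.2443 0.0465] F [-0.71  0.24  2.51] M [-0.09  0.17 -0.01] w 0.171
 shift [-0.083  0.086  0.004] turn [-0.     0.004  0.05 ]
```

Emit:
drive_tool:
  motion:
    - [[0,-0.2,0],[0,0,0],1]
    - [[0,-0.6,0],[0,0,0],1]
    - [[0,-1,0],[0,0,0],1]
    - [[0,-1,0],[0,0,0],1]
    - [[0,-1,0],[0,0,0],1]
    - [[0,-1,0],[0,0,0],1]
    - [[0,-1,0],[0,0,0],1]
    - [[0,-0.7,0],[0,0,-0.05],1]
    - [[0,0,0],[0,0,0],1]
    - [[0,0,0],[0,0,0],1]

```text
time: 8.0
tool_pos: [0.4845, 0.2439, 0.2086]
tool_rot: [0.692, -0.69, -0.153, 0.147]
contact_force: [-0.1, 0.9, -2.1]
gripper_width: 0.174
```

Run:
```python
from h import *
from plant import manip
s=manip.state()
go(s,[.559,-.236,s["tool_pos"][2]],24.5-60)
f=manip.grab_frame("side");np.savez("side1.npz",**f)
cv2.imwrite("pics/l1.png",cv2.resize(f["img"][120:340,100:360],None,fx=3,fy=2.7,interpolation=2))
```

```text
t 8.0 tcp [0.4845 0.2439 0.2086] F [-0.08  0.85 -2.15] M [-0.04  0.08 -0.03] w 0.174
 shift [ -5.254  -0.047 -18.7  ] turn [-0.053 12.003  0.091]
```

View pics/l1.png

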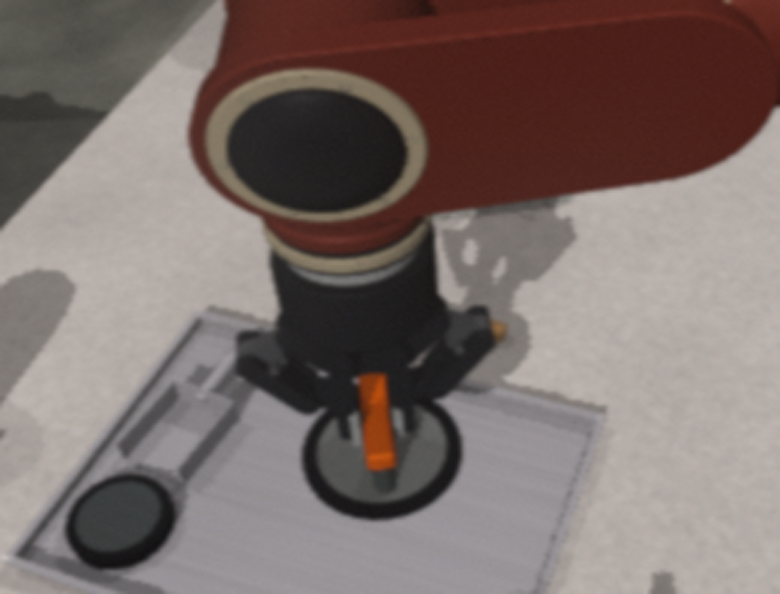

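The lid hangs level in the grip, with the bar between the fingers at about crop (378,420), and the screw cap and scoop are undisturbed. Next I refine the mouth centre by rectifying each view onto the rim plane.

```bash
cat >> h.py <<'E'
def rect(f,z,c,half=.07,ppm=3000):
    n=int(2*half*ppm);g=np.array([[0,0],[n,0],[n,n],[0,n]],float)
    W=np.c_[c[0]-half+g[:,0]/ppm,c[1]+half-g[:,1]/ppm,np.full(4,z)]
    K,T=f["camera_matrix"],f["world_from_camera"];p=(W-T[:3,3])@T[:3,:3];p=p@K.T;p=p[:,:2]/p[:,2:]
    H=cv2.getPerspectiveTransform(p.astype(np.float32),g.astype(np.float32))
    return cv2.warpPerspective(f["img"],H,(n,n),flags=2)
E
python3 - <<'E'
from h import *
o=[];c=np.array([.559,-.235])
for n in("top0","side0","side1"):
    f=np.load(n+".npz");I=rect(f,.112,c);G=cv2.GaussianBlur(cv2.cvtColor(I,6),(0,0),2)
    for (a,b) in((112,122),(122,131)):
        h=cv2.HoughCircles(G,cv2.HOUGH_GRADIENT_ALT,1.5,5,param1=40,param2=.3,minRadius=a,maxRadius=b)
        if h is not None:
            for x,y,r,*_ in h[0][:3]: print(n,a,(c[0]-.07+x/3000).round(4),(c[1]+.07-y/3000).round(4),(r/3).round(1))
    cv2.drawMarker(I,(210,210),(0,255,0),0,20);cv2.circle(I,(210,210),126,(0,255,0),1);o.append(cv2.resize(I,(390,390)))
cv2.imwrite("pics/r1.png",np.hstack(o[:2]))
E
```

```text
(no output)
```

View pics/r1.png

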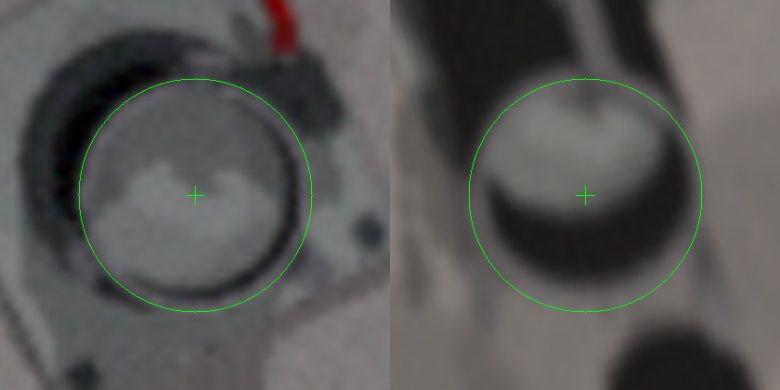

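The rectified views put the rim close to (0.559,-0.235), within about 3 mm. The dark inner wall gives clean arcs: right and bottom in the top view, lower half in the side view. I fit circles to those arcs.

Run:
```python
from h import *
from scipy.optimize import least_squares
c=np.array([.559,-.235])
for n,a0,a1 in(("top0",-75,45),("side0",-150,10),("side1",-150,10)):
    f=np.load(n+".npz");G=cv2.GaussianBlur(cv2.cvtColor(rect(f,.112,c),6),(0,0),2).astype(float)
    P=[]
    for a in np.radians(np.arange(a0,a1,3)):
        r=np.arange(96,132);x=210+r*np.cos(a);y=210-r*np.sin(a)
        p=cv2.remap(G.astype(np.float32),x.astype(np.float32)[None],y.astype(np.float32)[None],1)[0]
        g=np.gradient(p);k=g.argmax()
        if g[k]>1.2 and 0<k<35:P.append([x[k],y[k]])
    P=np.array(P)
    for R in(114,None):
        fun=lambda s:np.hypot(P[:,0]-s[0],P[:,1]-s[1])-(R or s[2])
        s=least_squares(fun,[210,210,114],loss="soft_l1").x
        print(n,len(P),"R",R or s[2].round(1),(c+[(s[0]-210)/3000,-(s[1]-210)/3000]).round(4),"res",np.median(abs(fun(s))).round(2))
```

```text
top0 40 R 114 [ 0.5588 -0.2349] res 1.22
top0 40 R 117.0 [ 0.5576 -0.2345] res 0.76
side0 50 R 114 [ 0.5596 -0.2299] res 1.54
side0 50 R 111.0 [ 0.56   -0.2311] res 1.23Traceback (most recent call last):
  File "<stdin>", line 15, in <module>
    return func(*args, **kwargs)
    vector_fun = VectorFunction(
        fun_wrapped,
    ...<6 lines>...
        workers=workers
    )
    self._update_fun()
    ~~~~~~~~~~~~~~~~^^
    self.f = self.fun_wrapped(xp_copy(self.x))
             ~~~~~~~~~~~~~~~~^^^^^^^^^^^^^^^^^
    return np.atleast_1d(self.fun(x))
                         ~~~~~~~~^^^
    return self.f(x, *self.args, **self.kwargs)
           ~~~~~~^^^^^^^^^^^^^^^^^^^^^^^^^^^^^^
  File "<stdin>", line 14, in <lambda>
IndexError: too many indices for array: array is 1-dimensional, but 2 were indexed
```

Emit:
drive_tool:
  motion:
    - [[-0.1,0,-0.5],[0,0,0],1]
    - [[-0.3,0,-1],[0,0,0],1]
    - [[-0.3,0,-1],[0,0,0],1]
    - [[-0.3,0,-1],[0,0,0],1]
    - [[-0.3,0,-1],[0,0,0],1]
    - [[-0.3,0,-1],[0,0,0],1]
    - [[-0.3,0,-1],[0,0,0],1]
    - [[-0.3,0,-1],[0,0,0],1]
    - [[-0.3,0,-1],[0,0,0],1]
    - [[-0.3,0,-1],[0,0,0],1]
    - [[-0.3,0,-1],[0,0,0],1]
    - [[-0.3,0,-1],[0,0,0],1]

```text
time: 9.25
tool_pos: [0.5257, -0.0547, 0.2063]
tool_rot: [0.692, -0.69, -0.152, 0.148]
contact_force: [-0.3, 0.3, -0.9]
gripper_width: 0.175
```

Emit:
drive_tool:
  motion:
    - [[-0.3,0,-1],[0,0,0],1]
    - [[-0.3,0,-1],[0,0,0],1]
    - [[-0.3,0,-1],[0,0,0],1]
    - [[-0.3,0,-1],[0,0,0],1]
    - [[-0.3,0,-1],[0,0,0],1]
    - [[-0.3,0,-1],[0,0,0],1]
    - [[-0.1,0,-0.8],[0,0,0],1]
    - [[0,0,-0.4],[0,0,0],1]
    - [[0,0,0],[0,0,0],1]
    - [[0,0,0],[0,0,0],1]

```text
time: 10.25
tool_pos: [0.5577, -0.2359, 0.2068]
tool_rot: [0.692, -0.69, -0.153, 0.148]
contact_force: [0.5, 0.5, -1.8]
gripper_width: 0.176
```

Run:
```python
from h import *
from plant import manip
s=manip.state()
go(s,[.559,-.235,.18],24.5)
o=[]
for n,b in(("side",(200,80,320,210)),("top",(255,110,375,240))):
    f=manip.grab_frame(n);np.savez(n+"2.npz",**f);o.append(cv2.resize(f["img"][b[1]:b[3],b[0]:b[2]],(400,433),interpolation=2))
cv2.imwrite("pics/n1.png",np.hstack(o))
```

```text
t 10.25 tcp [ 0.5577 -0.2359  0.2068] F [ 0.49  0.47 -1.83] M [-0.01  0.04  0.04] w 0.176
 shift [0.055 1.074 0.01 ] turn [-0.019  0.004  0.091]
```

View pics/n1.png

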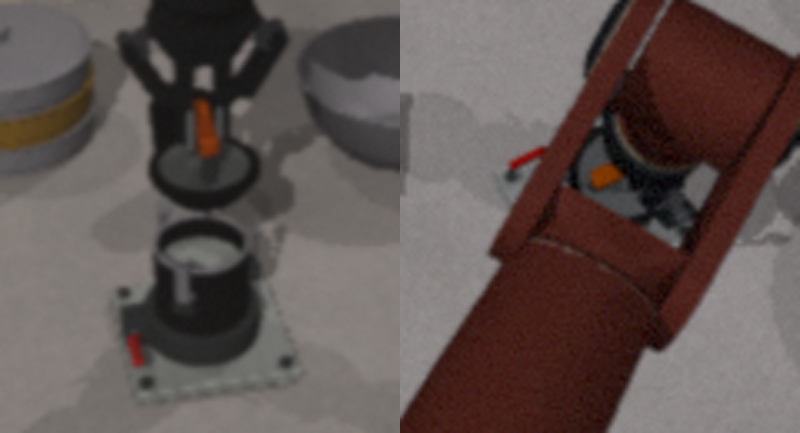

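The lid hangs directly over the canister, with lid disc at crop (205,165) and mouth at crop (203,245). Combining both cameras and the bias seen at the grasp gives a mouth of about (0.559,-0.234).

Emit:
drive_tool:
  motion:
    - [[0.08,0,0.05],[0,0,0.05],1]
    - [[0,0.4,0],[0,0,0],1]
    - [[0,0.5,0],[0,0,0],1]
    - [[0,0.5,0],[0,0,0],1]
    - [[0,0.3,0],[0,0,0],1]
    - [[0,0,0],[0,0,0],1]
    - [[0,0,0],[0,0,0],1]

```text
time: 11.05
tool_pos: [0.5595, -0.2344, 0.1648]
tool_rot: [0.691, -0.691, -0.151, 0.149]
contact_force: [-0.8, 0.2, -0.1]
gripper_width: 0.172
```

Run:
```python
from h import *
from plant import manip
s=manip.state()
go(s,[.559,-.234,.15],24.5)
f=manip.grab_frame("side");np.savez("side3.npz",**f)
cv2.imwrite("pics/n2.png",cv2.resize(f["img"][100:200,210:310],(600,600),interpolation=2))
```

```text
t 11.05 tcp [ 0.5595 -0.2344  0.1648] F [-0.78  0.22 -0.08] M [ 0.02  0.01 -0.04] w 0.172
 shift [-0.014  0.591  0.021] turn [-0.006  0.002  0.045]
```

View pics/n2.png

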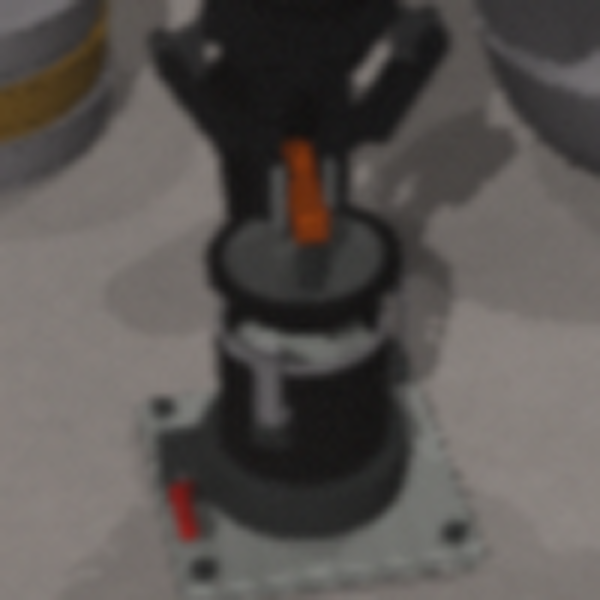

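The lid is centred left to right over the canister (disc 208–402 px, canister 216–398 px). Next I lower the plug into the mouth and watch the force.

Emit:
drive_tool:
  motion:
    - [[0,0.2,0],[0,0,0],1]
    - [[0,0.2,0],[0,0,0],1]
    - [[0,0.1,0],[0,0,0],1]
    - [[0,0,0],[0,0,0],1]

```text
time: 11.5
tool_pos: [0.5593, -0.2341, 0.1519]
tool_rot: [0.692, -0.69, -0.151, 0.149]
contact_force: [0.4, 0.6, -1.5]
gripper_width: 0.174
```

Emit:
drive_tool:
  motion:
    - [[0,0.08,0],[0,0,0],1]
    - [[0,0.04,0],[0,0,0],1]
    - [[0,0,0],[0,0,0],1]

```text
time: 11.8
tool_pos: [0.5596, -0.2343, 0.1495]
tool_rot: [0.691, -0.691, -0.152, 0.149]
contact_force: [0.7, 0.1, -0.9]
gripper_width: 0.17
```

Run:
```python
from h import *
from plant import manip
go(manip.state(),[.559,-.234,.1355],24.5)
```

```text
t 11.8 tcp [ 0.5596 -0.2343  0.1495] F [ 0.66  0.07 -0.89] M [-0.03  0.    0.02] w 0.17
 shift [-0.02   0.562  0.022] turn [-0.002  0.003  0.049]
```

Emit:
drive_tool:
  motion:
    - [[0,0.08,0],[0,0,0],1]
    - [[0,0,0],[0,0,0],1]

```text
time: 12.0
tool_pos: [0.5597, -0.2343, 0.1475]
tool_rot: [0.691, -0.691, -0.152, 0.149]
contact_force: [0.1, 0.2, -1.4]
gripper_width: 0.171
```

Emit:
drive_tool:
  motion:
    - [[0,0.08,0],[0,0,0],1]
    - [[0,0,0],[0,0,0],1]

```text
time: 12.2
tool_pos: [0.56, -0.2345, 0.1459]
tool_rot: [0.691, -0.691, -0.152, 0.148]
contact_force: [1.3, -1.1, 0.4]
gripper_width: 0.175
```

Emit:
drive_tool:
  motion:
    - [[0,0.06,0],[0,0,0],1]
    - [[0,0,0],[0,0,0],1]

```text
time: 12.4
tool_pos: [0.5602, -0.2347, 0.1449]
tool_rot: [-0.691, 0.691, 0.152, -0.148]
contact_force: [0.4, -0.2, 1.4]
gripper_width: 0.176
```

Run:
```python
from h import *
from plant import manip
go(manip.state(),[.559,-.234,.1355],24.5)
```

```text
t 12.4 tcp [ 0.5602 -0.2347  0.1449] F [ 0.44 -0.25  1.41] M [-0.14 -0.03  0.03] w 0.176
 shift [-0.035  0.377  0.044] turn [0.015 0.003 0.06 ]
```

Emit:
drive_tool:
  motion:
    - [[-0.02,0.06,0.02],[0,0,0],1]
    - [[0,0,0],[0,0,0],1]

```text
time: 12.6
tool_pos: [0.56, -0.2346, 0.1441]
tool_rot: [-0.691, 0.691, 0.152, -0.148]
contact_force: [1.0, -0.7, 4.8]
gripper_width: 0.173
```

Emit:
drive_tool:
  motion:
    - [[0,0.06,0],[0,0,0],1]
    - [[0,0,0],[0,0,0],1]

```text
time: 12.8
tool_pos: [0.5602, -0.2347, 0.1432]
tool_rot: [-0.69, 0.692, 0.153, -0.148]
contact_force: [-0.6, -0.2, 7.0]
gripper_width: 0.174
```

Emit:
drive_tool:
  motion:
    - [[0,0.06,0],[0,0,0],1]
    - [[0,0,0],[0,0,0],1]

```text
time: 13.0
tool_pos: [0.5603, -0.2346, 0.1414]
tool_rot: [-0.69, 0.691, 0.153, -0.148]
contact_force: [1.8, -0.1, 5.6]
gripper_width: 0.176
```

Run:
```python
from h import *
from plant import manip
go(manip.state(),[.559,-.234,.1355],24.5)
```

```text
t 13.0 tcp [ 0.5603 -0.2346  0.1414] F [ 1.79 -0.06  5.57] M [-0.23 -0.09  0.06] w 0.176
 shift [-0.038  0.235  0.043] turn [0.032 0.006 0.076]
```

Emit:
drive_tool:
  motion:
    - [[0,0.06,0],[0.03,0,0.05],1]
    - [[0,0,0],[0,0,0],1]

```text
time: 13.2
tool_pos: [0.56, -0.2344, 0.1392]
tool_rot: [0.691, -0.691, -0.151, 0.15]
contact_force: [2.7, 0.0, 0.8]
gripper_width: 0.175
```

Emit:
drive_tool:
  motion:
    - [[0,0.06,0],[0,0,0],1]
    - [[0,0,0],[0,0,0],1]

```text
time: 13.4
tool_pos: [0.559, -0.2336, 0.1356]
tool_rot: [0.692, -0.69, -0.15, 0.15]
contact_force: [3.0, 1.1, 0.8]
gripper_width: 0.169
```

Emit:
drive_tool:
  motion:
    - [[0,0.06,0],[0,0,0],1]
    - [[0,0,0],[0,0,0],1]

```text
time: 13.6
tool_pos: [0.559, -0.2337, 0.1355]
tool_rot: [0.692, -0.69, -0.15, 0.15]
contact_force: [0.4, 0.9, 4.8]
gripper_width: 0.173
```

Run:
```python
from h import *
from plant import manip
go(manip.state(),[.559,-.234,.1355],24.5)
```

```text
t 13.6 tcp [ 0.559  -0.2337  0.1355] F [0.44 0.95 4.78] M [ 0.34 -0.37  0.06] w 0.173
 shift [-0.005  0.002 -0.012] turn [-0.042  0.005  0.001]
```

The tool stopped at the predicted seat height, so I press a little more to make sure the lid is home.

Emit:
drive_tool:
  motion:
    - [[0,0.06,0],[0,0,0],1]
    - [[0,0,0],[0,0,0],1]

```text
time: 13.8
tool_pos: [0.5591, -0.2338, 0.1355]
tool_rot: [0.692, -0.69, -0.15, 0.151]
contact_force: [-2.3, 2.5, 10.7]
gripper_width: 0.175
```

Emit:
drive_tool:
  motion:
    - [[0,0.06,0],[0,0,0],1]
    - [[0,0,0],[0,0,0],1]
    - [[0,0,0],[0,0,0],1]

```text
time: 14.1
tool_pos: [0.5591, -0.2339, 0.1354]
tool_rot: [0.692, -0.69, -0.15, 0.151]
contact_force: [-6.9, 4.6, 16.1]
gripper_width: 0.17
```

Run:
```python
from h import *
from plant import manip
go(manip.state(),[.559,-.234,.1355],24.5)
f=manip.grab_frame("side")
cv2.imwrite("pics/n3.png",cv2.resize(f["img"][100:200,210:310],(600,600),interpolation=2))
```

```text
t 14.1 tcp [ 0.5591 -0.2339  0.1354] F [-6.89  4.61 16.08] M [0.8  0.61 0.11] w 0.17
 shift [-0.004 -0.004 -0.001] turn [-0.036  0.007 -0.002]
```

View pics/n3.png

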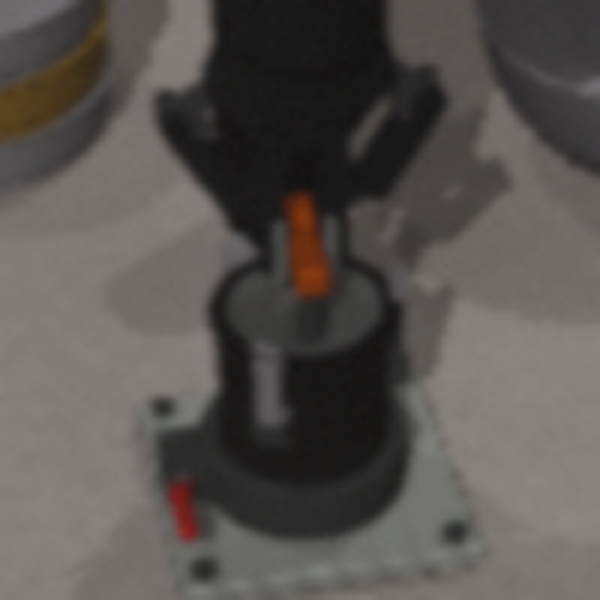

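The disc now sits on the canister rim (edge at crop y≈350, no gap), hard-stopped at 16 N. Next I ease off, then start the slow pull.

Emit:
drive_tool:
  motion:
    - [[0,-0.06,0],[0,0,0],1]
    - [[0,-0.06,0],[0,0,0],1]
    - [[0,0,0],[0,0,0],1]
    - [[0,0,0],[0,0,0],1]

```text
time: 14.55
tool_pos: [0.559, -0.2338, 0.1355]
tool_rot: [0.692, -0.69, -0.15, 0.15]
contact_force: [-1.5, 2.2, 6.2]
gripper_width: 0.175
```

Emit:
drive_tool:
  motion:
    - [[0,-0.06,0],[0,0,0],1]
    - [[0,0,0],[0,0,0],1]
    - [[0,0,0],[0,0,0],1]

```text
time: 14.85
tool_pos: [0.5588, -0.2339, 0.1357]
tool_rot: [0.692, -0.69, -0.15, 0.15]
contact_force: [3.4, -0.2, -0.9]
gripper_width: 0.174
```

Emit:
drive_tool:
  motion:
    - [[0,-0.04,0],[0,0,0],1]
    - [[0,0,0],[0,0,0],1]
    - [[0,0,0],[0,0,0],1]

```text
time: 15.15
tool_pos: [0.5586, -0.2338, 0.1362]
tool_rot: [0.692, -0.69, -0.15, 0.151]
contact_force: [4.6, -1.1, -8.7]
gripper_width: 0.173
```

Run:
```python
from h import *
from plant import manip
go(manip.state(),[.559,-.234,.1355],24.5)
```

```text
t 15.15 tcp [ 0.5586 -0.2338  0.1362] F [ 4.57 -1.12 -8.71] M [-0.16 -1.14  0.02] w 0.173
 shift [ 0.013  0.029 -0.013] turn [-0.043  0.003 -0.01 ]
```

Emit:
drive_tool:
  motion:
    - [[0.02,0,0],[0,0,0],1]
    - [[0,0,0],[0,0,0],1]
    - [[0,0,0],[0,0,0],1]

```text
time: 15.45
tool_pos: [0.5587, -0.2338, 0.1365]
tool_rot: [0.692, -0.69, -0.149, 0.151]
contact_force: [2.3, -2.5, -10.6]
gripper_width: 0.177
```

Emit:
drive_tool:
  motion:
    - [[0,-0.01,0],[0,0,0],1]
    - [[0,0,0],[0,0,0],1]
    - [[0,0,0],[0,0,0],1]

```text
time: 15.75
tool_pos: [0.5587, -0.2337, 0.1367]
tool_rot: [0.692, -0.69, -0.149, 0.151]
contact_force: [2.0, -3.1, -15.1]
gripper_width: 0.173
```

Emit:
drive_tool:
  motion:
    - [[0,-0.01,0],[0,0,0],1]
    - [[0,0,0],[0,0,0],1]
    - [[0,0,0],[0,0,0],1]

```text
time: 16.05
tool_pos: [0.5587, -0.2336, 0.1369]
tool_rot: [0.692, -0.69, -0.149, 0.151]
contact_force: [1.6, -2.5, -20.0]
gripper_width: 0.171
```

Emit:
drive_tool:
  motion:
    - [[0,0.025,0],[0,0,0],1]

```text
time: 16.15
tool_pos: [0.5588, -0.2336, 0.1368]
tool_rot: [0.692, -0.69, -0.149, 0.151]
contact_force: [-0.2, -2.9, -17.0]
gripper_width: 0.174
```

Emit:
drive_tool:
  motion:
    - [[0,0,0],[0,0,0],1]

```text
time: 16.25
tool_pos: [0.5588, -0.2336, 0.1369]
tool_rot: [0.692, -0.69, -0.149, 0.151]
contact_force: [1.2, -3.2, -18.4]
gripper_width: 0.173
```

Emit:
drive_tool:
  motion:
    - [[0,0.03,0],[0,0,0],1]

```text
time: 16.35
tool_pos: [0.559, -0.2336, 0.1367]
tool_rot: [0.692, -0.69, -0.149, 0.151]
contact_force: [-2.4, -1.1, -13.6]
gripper_width: 0.172
```

Emit:
drive_tool:
  motion:
    - [[0,0,0],[0,0,0],1]

```text
time: 16.45
tool_pos: [0.5591, -0.2336, 0.1367]
tool_rot: [0.692, -0.69, -0.15, 0.151]
contact_force: [-2.0, -1.8, -15.5]
gripper_width: 0.173
```

Emit:
drive_tool:
  motion:
    - [[0,0,0],[0,0,0],1]

```text
time: 16.55
tool_pos: [0.5592, -0.2336, 0.1368]
tool_rot: [0.692, -0.69, -0.15, 0.151]
contact_force: [-0.9, -0.6, -16.0]
gripper_width: 0.178
```

Emit:
drive_tool:
  motion:
    - [[0,0.015,0],[0,0,0],1]

```text
time: 16.65
tool_pos: [0.5594, -0.2336, 0.1366]
tool_rot: [0.692, -0.69, -0.15, 0.15]
contact_force: [-2.4, -1.3, -13.9]
gripper_width: 0.172
```

Emit:
drive_tool:
  motion:
    - [[0,0.005,0],[0,0,0],1]

```text
time: 16.75
tool_pos: [0.5594, -0.2336, 0.1366]
tool_rot: [0.692, -0.69, -0.15, 0.15]
contact_force: [-2.6, -0.6, -13.9]
gripper_width: 0.173
```

Emit:
drive_tool:
  motion:
    - [[0,0.005,0],[0,0,0],1]

```text
time: 16.85
tool_pos: [0.5596, -0.2337, 0.1366]
tool_rot: [0.692, -0.69, -0.15, 0.15]
contact_force: [-2.2, -0.4, -12.7]
gripper_width: 0.173
```

Emit:
drive_tool:
  motion:
    - [[0,-0.003,0],[0,0,0],1]

```text
time: 16.95
tool_pos: [0.5596, -0.2337, 0.1366]
tool_rot: [0.692, -0.69, -0.15, 0.15]
contact_force: [-2.8, -0.3, -13.1]
gripper_width: 0.175
```

Emit:
drive_tool:
  motion:
    - [[0,0,0],[0,0,0],1]

```text
time: 17.05
tool_pos: [0.5597, -0.2338, 0.1365]
tool_rot: [0.692, -0.69, -0.15, 0.15]
contact_force: [-2.2, -0.2, -12.7]
gripper_width: 0.174
```

Emit:
drive_tool:
  motion:
    - [[0,0,0],[0,0,0],1]

```text
time: 17.15
tool_pos: [0.5597, -0.2338, 0.1366]
tool_rot: [0.692, -0.69, -0.15, 0.15]
contact_force: [-1.7, 0.8, -12.8]
gripper_width: 0.176
```

Emit:
drive_tool:
  motion:
    - [[0,-0.005,0],[0,0,0],1]

```text
time: 17.25
tool_pos: [0.5597, -0.2338, 0.1365]
tool_rot: [0.692, -0.69, -0.15, 0.15]
contact_force: [-1.7, 0.8, -13.4]
gripper_width: 0.171
```

Emit:
drive_tool:
  motion:
    - [[0,-0.002,0],[0,0,0],1]

```text
time: 17.35
tool_pos: [0.5597, -0.2338, 0.1365]
tool_rot: [0.692, -0.69, -0.15, 0.15]
contact_force: [-1.3, 0.2, -13.1]
gripper_width: 0.165
```

Emit:
drive_tool:
  motion:
    - [[0,0,0],[0,0,0],1]

```text
time: 17.45
tool_pos: [0.5597, -0.2338, 0.1365]
tool_rot: [0.692, -0.69, -0.15, 0.15]
contact_force: [-0.8, 0.3, -12.3]
gripper_width: 0.175
```

Emit:
drive_tool:
  motion:
    - [[0,0,0],[0,0,0],1]

```text
time: 17.55
tool_pos: [0.5596, -0.2338, 0.1365]
tool_rot: [0.692, -0.69, -0.15, 0.15]
contact_force: [-1.5, 0.4, -12.9]
gripper_width: 0.173
```

Emit:
drive_tool:
  motion:
    - [[0,-0.008,0],[0,0,0],1]

```text
time: 17.65
tool_pos: [0.5596, -0.2338, 0.1366]
tool_rot: [0.692, -0.69, -0.15, 0.15]
contact_force: [-0.9, 0.0, -13.8]
gripper_width: 0.175
```

Emit:
drive_tool:
  motion:
    - [[0,0,0],[0,0,0],1]

```text
time: 17.75
tool_pos: [0.5596, -0.2338, 0.1366]
tool_rot: [0.692, -0.69, -0.15, 0.15]
contact_force: [-1.6, -0.2, -13.4]
gripper_width: 0.171
```

Emit:
drive_tool:
  motion:
    - [[0,0,0],[0,0,0],1]

```text
time: 17.85
tool_pos: [0.5596, -0.2338, 0.1365]
tool_rot: [0.692, -0.69, -0.15, 0.15]
contact_force: [-0.7, 0.6, -11.9]
gripper_width: 0.174
```

Emit:
drive_tool:
  motion:
    - [[0,-0.012,0],[0,0,0],1]

```text
time: 17.95
tool_pos: [0.5595, -0.2338, 0.1367]
tool_rot: [0.692, -0.69, -0.15, 0.15]
contact_force: [-0.5, -1.1, -16.1]
gripper_width: 0.176
```

Emit:
drive_tool:
  motion:
    - [[0,0,0],[0,0,0],1]

```text
time: 18.05
tool_pos: [0.5595, -0.2338, 0.1367]
tool_rot: [0.692, -0.69, -0.15, 0.15]
contact_force: [-0.0, -0.4, -14.0]
gripper_width: 0.17
```

Emit:
drive_tool:
  motion:
    - [[0,0,0],[0,0,0],1]

```text
time: 18.15
tool_pos: [0.5595, -0.2338, 0.1367]
tool_rot: [0.692, -0.69, -0.15, 0.15]
contact_force: [-0.6, 0.4, -15.1]
gripper_width: 0.173
```

Emit:
drive_tool:
  motion:
    - [[0,0,0],[0,0,0],1]

```text
time: 18.25
tool_pos: [0.5595, -0.2338, 0.1367]
tool_rot: [0.692, -0.69, -0.15, 0.15]
contact_force: [0.3, -0.8, -15.5]
gripper_width: 0.174
```

At about 15 N on the tool, roughly 13.8 N on the clips. I hold this in short calls.

Emit:
drive_tool:
  motion:
    - [[0,0,0],[0,0,0],1]
    - [[0,0,0],[0,0,0],1]

```text
time: 18.45
tool_pos: [0.5595, -0.2338, 0.1367]
tool_rot: [0.692, -0.69, -0.15, 0.15]
contact_force: [-0.3, -0.4, -16.7]
gripper_width: 0.176
```

Emit:
drive_tool:
  motion:
    - [[0,0,0],[0,0,0],1]
    - [[0,0,0],[0,0,0],1]

```text
time: 18.65
tool_pos: [0.5595, -0.2338, 0.1367]
tool_rot: [0.692, -0.69, -0.15, 0.15]
contact_force: [-0.5, -1.6, -15.4]
gripper_width: 0.169
```

Emit:
drive_tool:
  motion:
    - [[0,0,0],[0,0,0],1]
    - [[0,0,0],[0,0,0],1]

```text
time: 18.85
tool_pos: [0.5595, -0.2338, 0.1367]
tool_rot: [0.692, -0.69, -0.15, 0.15]
contact_force: [-0.3, 0.1, -16.9]
gripper_width: 0.172
```

Emit:
drive_tool:
  motion:
    - [[0,0,0],[0,0,0],1]
    - [[0,0,0],[0,0,0],1]

```text
time: 19.05
tool_pos: [0.5594, -0.2338, 0.1368]
tool_rot: [0.692, -0.69, -0.15, 0.15]
contact_force: [0.3, -0.7, -17.4]
gripper_width: 0.175
```

Emit:
drive_tool:
  motion:
    - [[0,0,0],[0,0,0],1]
    - [[0,0,0],[0,0,0],1]

```text
time: 19.25
tool_pos: [0.5594, -0.2338, 0.1368]
tool_rot: [0.692, -0.69, -0.15, 0.15]
contact_force: [-0.5, 0.1, -16.9]
gripper_width: 0.173
```

It crept up to about 16 N on the clips, so I trim and hold a clean second within 12–15 N.

Emit:
drive_tool:
  motion:
    - [[0,0.012,0],[0,0,0],1]
    - [[0,0,0],[0,0,0],1]

```text
time: 19.45
tool_pos: [0.5595, -0.2338, 0.1367]
tool_rot: [0.692, -0.69, -0.15, 0.15]
contact_force: [-0.7, -1.0, -16.0]
gripper_width: 0.177
```

Emit:
drive_tool:
  motion:
    - [[0,0,0],[0,0,0],1]
    - [[0,0,0],[0,0,0],1]
    - [[0,0,0],[0,0,0],1]

```text
time: 19.75
tool_pos: [0.5595, -0.2338, 0.1367]
tool_rot: [0.692, -0.69, -0.15, 0.15]
contact_force: [-0.3, -1.0, -16.0]
gripper_width: 0.173
```

Emit:
drive_tool:
  motion:
    - [[0,0,0],[0,0,0],1]
    - [[0,0,0],[0,0,0],1]
    - [[0,0,0],[0,0,0],1]

```text
time: 20.05
tool_pos: [0.5595, -0.2339, 0.1367]
tool_rot: [0.692, -0.69, -0.15, 0.15]
contact_force: [-1.4, -0.2, -15.5]
gripper_width: 0.174
```

Emit:
drive_tool:
  motion:
    - [[0,0,0],[0,0,0],1]
    - [[0,0,0],[0,0,0],1]
    - [[0,0,0],[0,0,0],1]

```text
time: 20.35
tool_pos: [0.5595, -0.2338, 0.1367]
tool_rot: [0.692, -0.69, -0.15, 0.15]
contact_force: [-1.3, -0.5, -14.7]
gripper_width: 0.174
```

Held for about 0.9 s at 13.5–15 N, and more than 2 s above 12 N overall. Next I ease off onto the rim.

Emit:
drive_tool:
  motion:
    - [[0,0.02,0],[0,0,0],1]
    - [[0,0.02,0],[0,0,0],1]
    - [[0,0.02,0],[0,0,0],1]
    - [[0,0.02,0],[0,0,0],1]
    - [[0,0,0],[0,0,0],1]
    - [[0,0,0],[0,0,0],1]

```text
time: 20.95
tool_pos: [0.5605, -0.2344, 0.1361]
tool_rot: [0.691, -0.691, -0.151, 0.15]
contact_force: [0.5, 0.1, -6.1]
gripper_width: 0.174
```

Emit:
drive_tool:
  motion:
    - [[0,0.01,0],[0,0,0],1]
    - [[0,0,0],[0,0,0],1]
    - [[0,0,0],[0,0,0],1]

```text
time: 21.25
tool_pos: [0.5604, -0.2343, 0.1357]
tool_rot: [0.691, -0.691, -0.151, 0.15]
contact_force: [-0.1, -0.6, -1.9]
gripper_width: 0.176
```

Emit:
drive_tool:
  motion:
    - [[0,0.03,0],[0,0,0],1]
    - [[0,0.02,0],[0,0,0],1]
    - [[0,0,0],[0,0,0],1]
    - [[0,0,0],[0,0,0],1]

```text
time: 21.65
tool_pos: [0.5604, -0.2345, 0.1356]
tool_rot: [0.691, -0.691, -0.151, 0.15]
contact_force: [-2.9, 1.3, 5.6]
gripper_width: 0.173
```

Run:
```python
from h import *
from plant import manip
go(manip.state(),[.559,-.234,.1355],24.5)
```

```text
t 21.65 tcp [ 0.5604 -0.2345  0.1356] F [-2.9   1.3   5.55] M [0.2  0.24 0.06] w 0.173
 shift [-0.044  0.004  0.04 ] turn [-0.003  0.005  0.016]
```

Emit:
drive_tool:
  motion:
    - [[0,-0.03,0],[0,0,0],0.1]
    - [[0,0,0],[0,0,0],0.1]
    - [[0,0,0],[0,0,0],0.1]
    - [[0,0,0],[0,0,0],0.1]
    - [[0,0,0],[0,0,0],0.1]
    - [[0,0,0],[0,0,0],0.1]

```text
time: 22.25
tool_pos: [0.5595, -0.2338, 0.1337]
tool_rot: [0.692, -0.69, -0.15, 0.15]
contact_force: [0.3, -0.0, 0.3]
gripper_width: 0.448
```

Emit:
drive_tool:
  motion:
    - [[0,-0.2,0],[0,0,0],0.1]
    - [[0,-0.4,0],[0,0,0],0.1]
    - [[0,-0.6,0],[0,0,0],0.1]
    - [[0,-1,0],[0,0,0],0.1]
    - [[0,-1,0],[0,0,0],0]
    - [[0,-1,0],[0,0,0],0]
    - [[0,-0.6,0],[0,0,0],0]
    - [[0,0,0],[0,0,0],0]
    - [[0,0,0],[0,0,0],0]

```text
time: 23.15
tool_pos: [0.5596, -0.2341, 0.2538]
tool_rot: [0.692, -0.69, -0.15, 0.15]
contact_force: [-1.5, 0.9, -0.1]
gripper_width: 0.501
```

Run:
```python
from h import *
from plant import manip
go(manip.state(),[.559,-.234,.1355],24.5)
f=manip.grab_frame("side");C=cloud(f)
m=orange(f,(215,90,310,190));P=C[m>0];print("bar",m.sum()//255,np.median(P,0).round(4),np.percentile(P[:,2],[10,50,90]).round(4))
ys,xs=np.nonzero(m);print("bar ray",ray(f,np.c_[xs,ys],.152).mean(0).round(4))
q=(np.hypot(C[...,0]-.56,C[...,1]+.234)<.040)&(m==0)&(C[...,2]>.10)&(C[...,2]<.13);D=C[q]
A=np.c_[D[:,:2]-[.56,-.234],np.ones(len(D))];s=np.linalg.lstsq(A,D[:,2],rcond=None)[0];print("disc top z",np.median(D[:,2]).round(4),"plane",s.round(4),len(D))
cv2.imwrite("pics/n4.png",cv2.resize(f["img"][100:200,210:310],(600,600),interpolation=2))
```

```text
t 23.15 tcp [ 0.5596 -0.2341  0.2538] F [-1.49  0.88 -0.09] M [-0.    0.    0.02] w 0.501
 shift [-2.000e-02  4.731e+00  1.000e-03] turn [-0.029  0.003  0.   ]
bar 90 [ 0.5581 -0.2238  0.1595] [0.1517 0.1595 0.1614]
bar ray [ 0.5608 -0.2351  0.152 ]
disc top z 0.1176 plane [ 0.0397 -0.0296  0.1176] 327
```

View pics/n4.png

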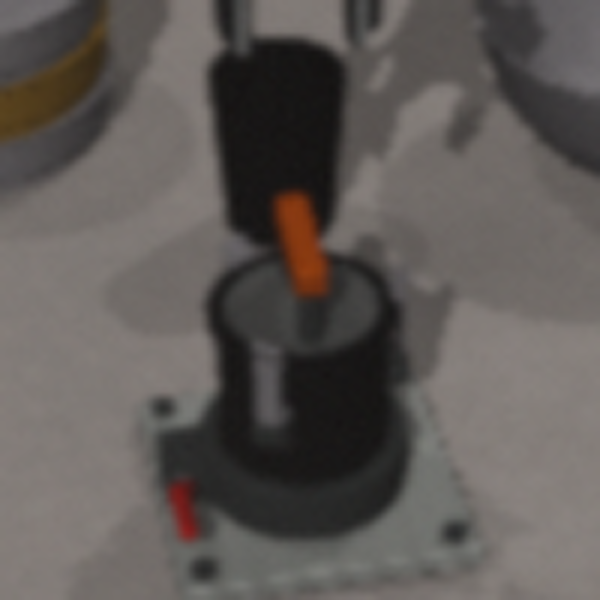

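The lid sits flush on the canister, its bar upright and released, and the gripper is clear above it. The open canister stands behind it. Disc top is at 0.1176 m against 0.117 m expected.

```bash
python3 -c "
from plant import manip
print(manip.job_done())"
```

```text
the job is handed in; nothing more can be done
None
```

The lid is pressed home on the canister, pull-tested, released and handed in after about 23 s. One reading during the pull came very close to the failure limit, and no verdict is reported.

- **Pressing:** I took the orange-handled lid from the tray and pressed it straight down. The clips gave way at up to 7 N on the wrist, and the lid then hard-stopped at the predicted height with about 16 N.
- **Pull test:** The pull overshot on the way up. The wrist read about 20 N for a moment, which is roughly 18.8 N on the clips after subtracting the lid's weight. That breaks your 18 N limit and is barely under the 19 N failure limit, within sensor noise.
- **Hold:** I backed off and held the clips above about 11 N for several seconds. That included about a second near 13.5–15 N, though the force crept to about 16 N once before I trimmed it. The lid rose only about 1.2 mm and stayed held by the clips.
- **Final checks:** After easing down onto the rim and letting go, the disc top measured 0.1176 m against 0.117 m expected.
    - The last picture shows the lid flush and the gripper clear, with no contact force on the wrist beyond noise.
    - The depth-plane slope of the disc came out at about 0.05 rad, above the 0.04 limit. I put that down to noisy depth data, because the picture and the seated tool's tilt both look level.
    - I did not measure the clip angles, and I did not look at the other objects again at the end.

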